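Find the blind bore of a spacer on a sprung depth gauge and hold it bore-up

ROBOT

A 6-joint arm with a two-finger parallel gripper is mounted at the origin on a cart in front of the work surface, level with it; the furniture and walls round the work are solid. World frame = base frame: x ahead of the robot, y to its left, z up, the work surface at z = 0. Lengths are in mm, angles in rad, forces in N, time in s.
With the tool pointing down it reaches from about 250 to 800 mm from the base axis. Payload 8.5 kg.
Tool frame: the origin (TCP) lies at the very end of the fingers, on their centre line; the grasp point (between the pads) lies 19 mm behind it; z points along the fingers, y is the line along which they close (so a half turn about z gives the same grasp; the last joint's range is limited). The gripper opens to 85 mm and grips with 20 to 120 N. Pads are 22 mm wide; open, the fingers measure 114 mm over their backs; the gripper's body (76 mm by 85 mm) begins 54 mm behind the grasp point. The pads swing forward as they close: fully open they stand 13 mm farther back than shut.
Start: joints at [-1.298, 0.238, -0.013, 1.319, 0, 1.571], TCP at [141.436, -505.544, 231.276] pointing down, gripper open.
Joint ranges: [-2.66, 2.66], [-1.03, 1.9], [-1.14, 1.46], [-1.82, 2.27], [-1.45, 1.34], [-3.14, 3.14]. Speed limits (rad/s): [2.22, 2.22, 2.79, 3.14, 3.14, 3.14].

INTERFACE

Orientations are given as a rotation vector (axis times angle).
In Python, from cell import r gives the robot as it stands.
- The arm moves only by the tool arm_command, never from a script. Its argument "deltas" is one flat list of numbers, 7 for each row, row after row: the shift along the tool's x, y, z in cm, then the turn, a rotation vector about the tool's x, y, z in degrees, then the finger opening in cm, from 0 to 8.54. A call has exactly 5 rows; each row is the pose to reach, as a shift and turn from the pose commanded when the call began, along the tool's axes at that moment; what a row does not reach only later rows make up. A row lasts 1/10 s, in which the tool goes at most 50 mm and 8.59 degrees, less where a joint would pass 70% of its speed; a pose out of reach is approached as far as the arm can. A call with a gripper value outside its range is refused whole. The fingers move at their own pace and stop on an object; "force" is the grip in N (left out, the last holds). Time passes only in rows, so rows that repeat a pose let the fingers close, or fill a call up. It gives the time, the measured TCP pose, the force, the opening and the grip force at its end, in the units of the state.
- r.state(): the state, without advancing time (a new reading comes with each control period).
- r.capture(name): name is "scene" or "top" or "wrist"; returns a dict with "frame" (420x560x3 uint8, red, green, blue), "K" (3x3 intrinsics, pixels), "k1" (the pictures are not rectified: a ray, as slopes to the right and down, at radius r is drawn at 1 + k1 r^2 times it, then the intrinsics apply), "pose" (4x4, takes a point from camera to world coordinates); the wrist camera has in their place "hand_eye" (4x4, takes a point from camera to tool coordinates, whose origin is the TCP and whose axes are the flange's). Camera axes: x right, y down, z forward; pixel columns grow to the right and rows downward; lengths in mm; the calibration is good to about 2 mm. A picture is of the moment at which its call begins: read the wrist's pose just before it. There is no depth.
- r.finish_job(): hands the job in; it is judged then, once.
The state is a dict: "clock": time; "joint_pos": joint angles; "joint_velocities": joint speeds; "joint_efforts": joint torques, N m; "ee_pos": TCP position; "tool_rot": TCP orientation; "ft_force": force on the tool from outside, world axes, zero at the start; "moment": the same for the moment, N m; "opening": finger opening in mm; "gripper_force": force on a finger pad.
Only numpy, scipy, OpenCV 4.12 (cv2) and the standard library are available. Lean on these libraries where they do the work, as an engineer would, in place of code of your own. Each camera call takes 0.05 s, during which the arm holds its last target. There are 200 camera calls.

TASK

The square aluminium spacer has a deep blind bore in one end and only a shallow recess in the other, and the two ends look alike: pick it up and gently push one end, either one, over the sprung probe of the depth gauge until it rests against the collar, so that the slide shows which end it is. Then lift the spacer clear of the gauge and finish while still holding it in the gripper, standing upright with the deep bore facing up, at least 12 cm above the bench. Leave the nut, the bolt and the tape roll where they lie.

Things in the scene. Friction and masses are not known exactly. Their poses are not given: they have to be found in the camera images.
- spacer: square aluminium bar, 28 x 28 mm in section, 64 mm long, about 0.11 kg, lying on the bench. Origin at its centre (14 mm above the bench at the start), x axis along its length, so the end faces are 32 mm from the origin along +x and -x. In the middle of each end is a dark round mouth of 14 mm diameter: one is a blind bore 24 mm deep, the other a recess only 4 mm deep. Which end is the deep one has to be found out on the gauge
- gauge: depth gauge, fixed to the bench: steel foot plate 100 x 80 x 10 mm, grey post, blue head 56 x 32 x 30 mm (top 85 mm above the bench; the red flag above it reaches 92 mm) and a round steel collar of 24 mm diameter in front of it. Origin on the bench, below the collar's front face, in the middle of the plate's front edge; z up, x horizontal, from the collar into the head: a part is pushed on along +x. The head, post and plate lie at positive x, up to 100 mm behind the origin
- collar (a point): centre of the collar's flat front face, 70 mm above the bench (same axes as the gauge). The probe, a brass pin of 8 mm diameter, stands 20 mm out of it along -x of the gauge
- probe (a joint): slide of the probe in m: 0 = fully out (20 mm proud of the collar), grows as the probe is pushed in, up to 0.020 (flush). Spring of 200 N/m with 0.8 N preload (about 4 N at 0.016). With a part against the collar it reads about 0 on the deep bore (24 mm) and about 0.014 to 0.016 on the shallow recess (4 mm). A red flag on top of the head and a red button at the tail move with it
- nut: black hexagon nut, 30 x 35 x 16 mm, bystander; origin under its centre
- bolt: steel flange bolt standing on its head, 19 mm wide, 42 mm high, bystander; origin under its centre
- tape: roll of adhesive tape lying flat, 69 mm wide, 18 mm high, bystander; origin under its centre
Things that resemble listed ones, but are neither listed nor needed, are in the scene too. Of the things that look like the gauge, the larger one is meant. Several things have the shape of the spacer; the one meant has the colours described above.

How it is judged (in metres and radians):
On the way:
1. one end of the spacer, either one, is pushed over the probe and rests against the collar (distance between spacer and collar below 0.0355 m and angle between the x axis of spacer and the x axis of gauge, either way round below 0.15 rad and contact force between spacer and the fingers above 2 N), for 0.2 s.
At the end, for the whole second after the job is handed in: the spacer is held still in the fingers (grip over 2 N, under 30 mm/s), deep bore up within 0.3 rad of vertical, its centre over 0.12 m above the bench and over 20 mm to the side of the collar face, not touching the gauge; the probe is back out (under 2 mm) (angle between spacer's own x axis and vertical below 0.3 rad and height (world z) of spacer above 0.12 m and contact force between spacer and the fingers above 2 N and contact force between spacer and gauge below 0.2 N and horizontal distance between spacer and collar above 0.02 m and value of joint probe below 0.002 m and linear speed of spacer below 0.03 m/s); the arm keeps its last pose, push and grip.
It fails at once if the spacer is rammed against the gauge with more than 60 N (contact force between spacer and gauge above 60 N).
It fails at once if a bystander is moved by more than 30 mm (distance of any of nut, bolt, tape from where it was at the start of the episode above 0.03 m).
It also fails if it takes over 42 s, if anything falls off the work surface, if the arm or the gripper's body presses on something with over 40 N, if the wrist force passes 120 N, or if a joint passes its speed limit or range.

## Working session

There is one attempt and no reset: what is moved stays moved. The work goes in short steps, Python scripts to look and compute and a tool call to move; the robot and the scene stay as the last step left them, time stands still between calls to the robot, and variables do not carry over. Pictures are saved under pics/ and viewed, at most 10 in all, crops included, and the job is handed in when it is done.

Besides the shell and the picture viewer there is one more tool, called after "Request:" by a JSON object that holds its "name" and its "arguments", one argument or row to a line. arm_command: Moves the arm, as the interface text tells. Its arguments: {"type":"object","properties":{"deltas":{"type":"array","items":{"type":"number"}},"force":{"type":"number"}},"required":["deltas"]}

```bash
ls; mkdir -p pics; cat > h.py <<'E'
import numpy as np, cv2
from scipy.spatial.transform import Rotation as R
from cell import r
def T(s):
    M=np.eye(4);M[:3,:3]=R.from_rotvec(s["tool_rot"]).as_matrix();M[:3,3]=s["ee_pos"];return M
def cap(name,fn=None):
    s=r.state();c=r.capture(name)
    if "pose" not in c: c["pose"]=T(s)@c["hand_eye"]
    if fn: cv2.imwrite("pics/"+fn+".png",c["frame"][:,:,::-1])
    return c
def ray(c,u,v):
    K=c["K"];d=np.array([(u-K[0,2])/K[0,0],(v-K[1,2])/K[1,1]]);x=d.copy()
    for _ in range(30): x=d/(1+c["k1"]*(x@x))
    P=c["pose"];return P[:3,3],P[:3,:3]@np.array([x[0],x[1],1])
def onz(c,u,v,z):
    o,d=ray(c,u,v);return o+d*(z-o[2])/d[2]
def proj(c,p):
    P=c["pose"];q=P[:3,:3].T@(np.asarray(p,float)-P[:3,3]);x=q[:2]/q[2];x=x*(1+c["k1"]*(x@x))
    return x*[c["K"][0,0],c["K"][1,1]]+c["K"][:2,2]
E
python3 - <<'E'
from h import *
import pickle
a=cap("scene","scene");b=cap("top","top")
pickle.dump((a,b),open("ab.pkl","wb"))
for c in(a,b):print(c["pose"].round(2).tolist(),c["K"].tolist(),c["k1"])
print(r.state())
E
```

```text
pics
[[-0.9, -0.25, 0.37, 246.29], [-0.44, 0.52, -0.73, 619.69], [-0.01, -0.81, -0.58, 557.89], [0.0, 0.0, 0.0, 1.0]] [[399.74196671182534, 0.0, 268.776644332821], [0.0, 399.74196671182534, 208.2553613482974], [0.0, 0.0, 1.0]] 0.034991180056446476
[[-0.0, -0.99, 0.15, 417.32], [-1.0, 0.0, 0.0, -15.74], [-0.0, -0.15, -0.99, 968.79], [0.0, 0.0, 0.0, 1.0]] [[409.6068910778969, 0.0, 278.44585664520605], [0.0, 409.6068910778969, 207.38047204592266], [0.0, 0.0, 1.0]] 0.006450975734645675
{'clock': 0.1, 'joint_pos': array([-1.29803932e+00,  2.38728905e-01, -1.42063231e-02,  1.31919201e+00,
       -3.67784198e-06,  1.57083674e+00]), 'joint_velocities': array([-0.00128489, -0.00116466,  0.0024328 , -0.00043711, -0.00038377,
        0.00164207]), 'joint_efforts': array([-1.52626653e-04, -5.39720714e+01,  3.47000813e+01,  1.33975345e-02,
        1.25694876e-05,  2.42476784e-05]), 'ee_pos': array([ 141.32251153, -505.21715608,  230.72349137]), 'tool_rot': array([-3.11112532e+00, -4.26876759e-01,  2.89871562e-04]), 'ft_force': array([-0.44316947, -0.31541611,  0.8235673 ]), 'moment': array([ 4.46971584e-02,  4.25635293e-06, -1.39036374e-02]), 'gripper_force': 0.0, 'opening': 84.99731283373045}
```

View pics/scene.png

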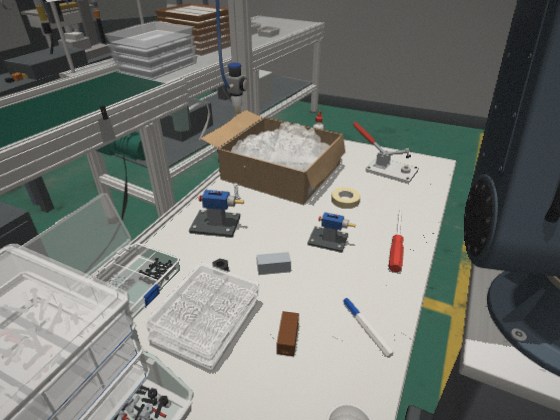

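View pics/top.png

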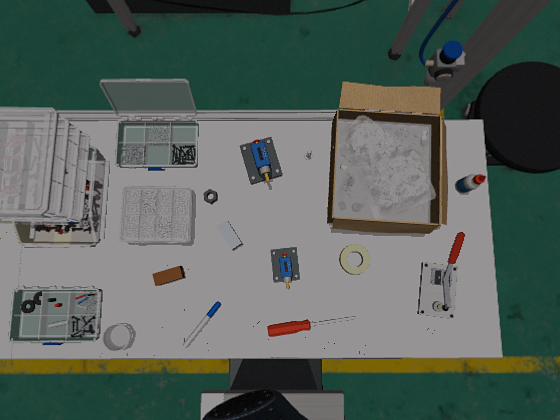

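The pictures show these candidates:
- **Spacer:** the grey bar at scene (273,263) / top (230,236). The brown bar at scene (288,333) / top (169,275) has the same shape but the wrong colour.
- **Gauge:** the larger one at top (262,160) / scene (215,210). The smaller one is at top (286,268).
- **Bystanders in top:** nut (210,196), bolt (308,155), tape (355,259).

I choose the grey bar and the larger gauge, and check both in one crop.

```bash
python3 - <<'E'
from h import *
import pickle
a,b=pickle.load(open("ab.pkl","rb"))
f=b["frame"][:,:,::-1];g=a["frame"][:,:,::-1]
A=cv2.resize(f[125:265,195:325],None,fx=4,fy=4,interpolation=cv2.INTER_CUBIC)
B=cv2.resize(g[175:285,185:260],None,fx=3.6,fy=3.6,interpolation=cv2.INTER_CUBIC)
o=np.zeros((570,800,3),np.uint8);o[:560,:520]=A;o[:B.shape[0],525:525+B.shape[1]]=B;cv2.imwrite("pics/crop1.png",o)
hsv=cv2.cvtColor(f,cv2.COLOR_BGR2HSV)
def comps(m,lo,z):
    n,l,st,ce=cv2.connectedComponentsWithStats(m.astype(np.uint8))
    for i in range(1,n):
        if st[i,4]>lo: print(st[i],ce[i].round(1),onz(b,*ce[i],z).round(1))
blue=cv2.inRange(hsv,(100,120,60),(125,255,255))>0;print("blue");comps(blue,40,85)
br=cv2.inRange(hsv,(12,80,60),(30,255,255))>0;br[:, :240]=0;br[:,300:]=0;print("brass");comps(br,3,70)
m=hsv[215:258,212:250];print(np.array2string(m[::3,::2,2],max_line_width=200))
for n,p,z in(("nut",(210,196),8),("bolt",(308,155),20),("tape",(355,259),18)):print(n,onz(b,*p,z))
E
```

```text
blue
[443  40  20  19 276] [452.7  48.9] [ 926.1 -419.6   85. ]
[251 141  19  27 286] [259.9 154.2] [675.5  26.1  85. ]
[148 167  15   3  42] [154.5 168. ] [644.3 259.5  85. ]
[279 257  13  20 181] [285.3 266.7] [427.1 -29.4  85. ]
[207 302  14  16  93] [213.5 308.9] [339.7 122.   85. ]
brass
[255 141   3   2   5] [256.2 141.6] [709.5  35.3  70. ]
[264 173   6   9  33] [266.5 176.9] [627.1  11.6  70. ]
[283 255   3   2   5] [284.2 255.6] [451.3 -27.3  70. ]
[286 282   3   7  17] [287.2 284.6] [389.  -33.6  70. ]
[[149 149 149 150 150 150 150 150 150 150 149 150 150 149 149 150 150 150 151]
 [150 150 149 149 149 150 149 150 149 149 149 150 150 149 150 150 150 150 150]
 [150 149 150 149 150 150 148 149  91 151 149 150 149 149 151 150 150 150 150]
 [150 150 149 149 148 148 148 150 150  66 150 149 150 150 150 149 149 150 150]
 [150 150 149 149 148 148 149 148 148 148  91 151 150 149 150 150 150 150 151]
 [149 151 150 150 149 149 147 149 149 149 149  68 150 150 150 150 150 150 150]
 [151 149 150 150 149 149 148 148 148 148 149 149 121 150 150 149 150 150 149]
 [150 149 150 149 149 150 149 149 148 149 147 149 149 149 151 150 150 150 150]
 [150 150 150 149 149 150 150 149 148 148 148 149 149 150 149 150 150 150 150]
 [150 150 150 150 150 150 150 148 149 148 149 149 148 149 153 151 151 150 150]
 [150 149 150 149 150 150 150 150 149 148 149 149 148  92  74 113 150 149 150]
 [149 150 150 150 150 150 150 150 150 148 147  32  72 155 151 150 150 150 149]
 [150 149 150 150 149 151 150 149 150 149 152 153 150 150 149 150 150 150 150]
 [149 150 150 151 150 149 150 150 150 149 150 150 149 149 150 149 150 150 150]
 [150 150 150 149 150 150 150 150 149 150 150 149 150 150 150 150 150 150 149]]
nut [595.26539144 148.21827788   8.        ]
bolt [692.14896643 -85.90632661  20.        ]
tape [ 445.0992126  -190.94927555   18.        ]
```

View pics/crop1.png

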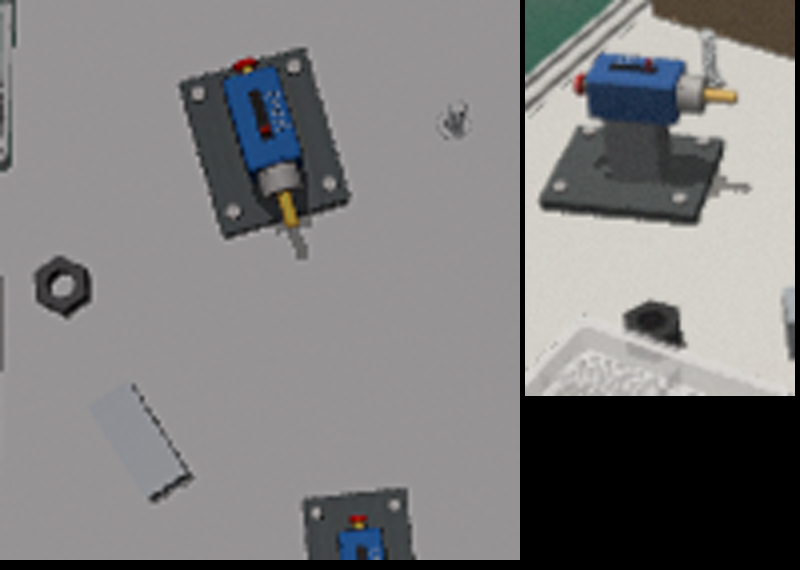

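The crop confirms both choices. The plain grey bar is at top (230,235), with its long axis running from upper left to lower right. The larger gauge is at top (262,160), with its brass probe pointing down towards the robot at (267,177). Next I hover over the bar.

```bash
cat >> h.py <<'E'
def down(yaw):
    return R.from_euler("z",yaw,degrees=True)*R.from_rotvec([np.pi,0,0])
def delta(pos,rot):
    s=r.state();R0=R.from_rotvec(s["tool_rot"])
    d=R0.inv().apply(np.asarray(pos,float)-s["ee_pos"])/10
    w=(R0.inv()*rot).as_rotvec(degrees=True)
    print("shift cm",d.round(2),"turn deg",w.round(2))
E
python3 - <<'E'
from h import *
import pickle
a,b=pickle.load(open("ab.pkl","rb"))
f=lambda u,v,z:onz(b,195+u/4-.4,125+v/4-.4,z)
q=[f(*p,28) for p in((90,405),(132,385),(187,475),(148,492))];print(np.round(q,1))
print([np.linalg.norm(q[i]-q[i-1]).round(1) for i in range(4)])
c=np.mean(q,0);print("spacer",c.round(1))
hsv=cv2.cvtColor(b["frame"],cv2.COLOR_RGB2HSV)
m=np.uint8(hsv[:,:,2]<110);m=m[130:190,235:287];m=cv2.morphologyEx(m,cv2.MORPH_OPEN,np.ones((5,5)))
cs=max(cv2.findContours(m,0,2)[0],key=cv2.contourArea).reshape(-1,2)
w=np.float32([onz(b,u+235,v+130,10)[:2] for u,v in cs]);rc=cv2.minAreaRect(w);print(rc,cv2.boxPoints(rc))
c=r.capture("wrist");print(c["hand_eye"].round(3).tolist(),c["K"].round(1).tolist())
delta((500,110,220),down(33))
print(r.state()["tool_rot"],down(15.6).as_rotvec())
E
```

```text
[[521.5 126.8  28. ]
 [533.  102.7  28. ]
 [481.   70.3  28. ]
 [471.3  92.5  28. ]]
[np.float64(60.7), np.float64(26.7), np.float64(61.3), np.float64(24.2)]
spacer [501.7  98.1  28. ]
((673.6554565429688, 50.44761657714844), (105.20117950439453, 37.066837310791016), 24.593849182128906) [[618.1134    45.40822 ]
 [633.54004   11.704056]
 [729.1975    55.487015]
 [713.7709    89.19118 ]]
[[0.0, -0.95, -0.313, 80.477], [1.0, 0.0, -0.0, -0.281], [0.0, -0.313, 0.95, -141.185], [0.0, 0.0, 0.0, 1.0]] [[347.2, 0.0, 280.7], [0.0, 347.2, 209.4], [0.0, 0.0, 1.0]]
shift cm [ 51.12 -49.59   1.14] turn deg [-6.000e-02 -1.000e-02 -1.737e+01]
[-3.11130413e+00 -4.26986517e-01  2.64838935e-04] [3.11252614e+00 4.26363045e-01 2.61072069e-17]
```

Request:
{"name": "arm_command", "arguments": {
  "deltas": [17,-16.5,0.3,0,0,-6,8.5,34,-33,0.7,0,0,-12,8.5,51.1,-49.6,1.1,0,0,-17.4,8.5,51.1,-49.6,1.1,0,0,-17.4,8.5,51.1,-49.6,1.1,0,0,-17.4,8.5]
}}

```text
clock: 0.65
ee_pos: [267.6, -287.8, 227.4]
tool_rot: [-3.012, -0.892, -0.0]
ft_force: [1.6, -0.7, 0.4]
opening: 85.2
gripper_force: 0.0
```

```bash
python3 -c "
from h import *
delta((500,105,220),down(33));print(r.state()['ee_pos'],r.state()['ft_force'])"
```

```text
shift cm [ 40.88 -20.29   0.75] turn deg [-0.   -0.01 -0.  ]
[ 267.6167446  -287.78231982  227.42933093] [ 1.58527942 -0.66577168  0.42198002]
```

Request:
{"name": "arm_command", "arguments": {
  "deltas": [40.9,-20.3,0.7,0,0,0,8.5,40.9,-20.3,0.7,0,0,0,8.5,40.9,-20.3,0.7,0,0,0,8.5,40.9,-20.3,0.7,0,0,0,8.5,40.9,-20.3,0.7,0,0,0,8.5]
}}

```text
clock: 1.15
ee_pos: [394.9, -72.3, 223.8]
tool_rot: [3.012, 0.893, 0.001]
ft_force: [-0.2, -2.2, -0.3]
opening: 85.3
gripper_force: 0.0
```

```bash
python3 -c "
from h import *
delta((500,105,220),down(33));print(r.state()['ee_pos'])"
```

```text
shift cm [18.47 -9.14  0.39] turn deg [ 0.02 -0.02  0.04]
[394.9436772  -72.28619355 223.83855863]
```

Request:
{"name": "arm_command", "arguments": {
  "deltas": [16,-8,0.2,0,0,0,8.5,16,-8,0.2,0,0,0,8.5,16,-8,0.2,0,0,0,8.5,16,-8,0.2,0,0,0,8.5,16,-8,0.2,0,0,0,8.5]
}}

```text
clock: 1.65
ee_pos: [486.4, 83.0, 220.9]
tool_rot: [-3.01, -0.899, 0.0]
ft_force: [0.4, -0.3, -0.1]
opening: 85.0
gripper_force: 0.0
```

```bash
python3 - <<'E'
from h import *
import pickle
c=cap("wrist","w1");pickle.dump(c,open("w1.pkl","wb"));print(r.state()["ee_pos"])
print(proj(c,(501.7,98.1,28)))
E
```

```text
[485.21436074  81.41811138 221.04055369]
[276.76917577 159.8337176 ]
```

View pics/w1.png

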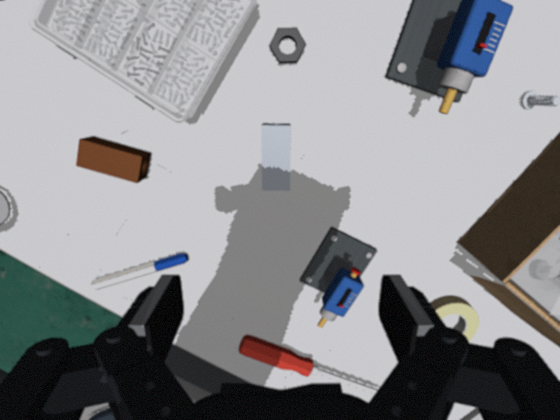

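The wrist view shows the spacer upright in the picture, corners about (262,125), (291,125), (290,190) and (262,190), so it lies along the tool x axis. The large gauge's probe tip is at (446,108) and the nut at (287,45).

```bash
python3 - <<'E'
from h import *
import pickle
c=pickle.load(open("w1.pkl","rb"))
f=c["frame"].astype(int)
print("col277",[(v,f[v,270:285].mean(0).round().astype(int).tolist()) for v in range(118,196) if v<132 or v>182])
for v in(135,150,175):print(v,[(u,f[v-1:v+2,u].mean(0).round().astype(int).tolist()) for u in list(range(258,267))+list(range(286,296))])
E
```

```text
col277 [(118, [201, 202, 205]), (119, [202, 202, 206]), (120, [202, 202, 206]), (121, [202, 202, 206]), (122, [188, 188, 191]), (123, [145, 146, 150]), (124, [115, 118, 124]), (125, [142, 146, 155]), (126, [174, 179, 188]), (127, [185, 191, 201]), (128, [186, 192, 202]), (129, [186, 192, 202]), (130, [185, 191, 201]), (131, [185, 191, 201]), (183, [107, 111, 117]), (184, [107, 111, 117]), (185, [108, 111, 117]), (186, [107, 111, 117]), (187, [107, 110, 117]), (188, [106, 111, 116]), (189, [108, 112, 118]), (190, [117, 119, 122]), (191, [126, 127, 127]), (192, [130, 130, 129]), (193, [130, 130, 129]), (194, [130, 129, 129]), (195, [129, 129, 129])]
135 [(258, [202, 202, 205]), (259, [202, 201, 204]), (260, [199, 200, 205]), (261, [192, 195, 202]), (262, [185, 190, 200]), (263, [184, 190, 201]), (264, [183, 189, 200]), (265, [184, 190, 200]), (266, [185, 190, 201]), (286, [185, 191, 201]), (287, [185, 190, 201]), (288, [185, 191, 201]), (289, [185, 190, 200]), (290, [188, 192, 199]), (291, [197, 197, 201]), (292, [201, 201, 204]), (293, [202, 202, 205]), (294, [202, 202, 206]), (295, [
[... 238 characters left out ...]
(286, [183, 189, 198]), (287, [182, 188, 198]), (288, [183, 189, 199]), (289, [185, 189, 199]), (290, [191, 194, 201]), (291, [197, 198, 202]), (292, [201, 202, 206]), (293, [201, 201, 204]), (294, [201, 202, 206]), (295, [201, 201, 205])]
175 [(258, [129, 129, 128]), (259, [131, 129, 130]), (260, [129, 130, 130]), (261, [123, 124, 125]), (262, [114, 117, 121]), (263, [108, 112, 118]), (264, [106, 110, 116]), (265, [109, 113, 118]), (266, [108, 112, 118]), (286, [107, 110, 117]), (287, [108, 111, 117]), (288, [108, 112, 119]), (289, [113, 116, 120]), (290, [122, 123, 125]), (291, [129, 129, 129]), (292, [130, 130, 129]), (293, [131, 130, 130]), (294, [129, 129, 129]), (295, [130, 130, 130])]
```

```bash
python3 - <<'E'
from h import *
import pickle
c=pickle.load(open("w1.pkl","rb"))
q=[onz(c,*p,28) for p in((261.0,125.2),(290.5,125.2),(290,190.2),(261.2,190.2))]
print(np.round(q,1),[np.linalg.norm(q[i]-q[i-1]).round(1) for i in range(4)])
d=(q[0]+q[1]-q[2]-q[3])/2;m=np.mean(q,0);yaw=np.degrees(np.arctan2(d[1],d[0]));print("spacer",m,yaw)
delta((m[0],m[1],100),down(yaw))
# gauge probe, brass
hsv=cv2.cvtColor(c["frame"],cv2.COLOR_RGB2HSV)
k=np.uint8(cv2.inRange(hsv,(12,90,60),(30,255,255))>0);k[150:]=0;k[:,:420]=0
ys,xs=np.nonzero(k);print(len(xs),xs.min(),xs.max(),ys.min(),ys.max())
vx,vy,x0,y0=cv2.fitLine(np.float32(np.c_[xs,ys]),2,0,.01,.01).ravel();t=(np.c_[xs,ys]-[x0,y0])@[vx,vy]
e=[onz(c,x0+vx*s,y0+vy*s,70) for s in(t.min(),t.max())];print(np.round(e,1),np.linalg.norm(e[0]-e[1]))
E
```

```text
[[521.2 128.5  28. ]
 [536.4 105.3  28. ]
 [483.4  70.5  28. ]
 [467.7  94.5  28. ]] [np.float64(63.4), np.float64(27.8), np.float64(63.4), np.float64(28.7)]
spacer [502.157754    99.67040773  28.        ] 32.8803763609202
shift cm [ 2.43 -0.59 12.1 ] turn deg [-0.03  0.07  0.32]
248 440 552 88 149
[[626.7  16.6  70. ]
 [651.2 -90.9  70. ]] 110.21595395902237
```

Request:
{"name": "arm_command", "arguments": {
  "deltas": [2.4,-0.6,4,0,0,0.3,6,2.4,-0.6,8,0,0,0.3,6,2.4,-0.6,12,0,0,0.3,6,2.4,-0.6,16,0,0,0.3,6,2.4,-0.6,16,0,0,0.3,6]
}}

```text
clock: 2.2
ee_pos: [497.7, 96.3, 57.8]
tool_rot: [-3.014, -0.883, 0.013]
ft_force: [-0.6, 0.1, -0.1]
opening: 60.3
gripper_force: 0.0
```

```bash
python3 - <<'E'
from h import *
c=cap("wrist","w2")
delta((502.2,99.7,5),down(32.9))
f=c["frame"].astype(int)
for p in((502.2,99.7,28),):print(proj(c,p))
M=c["pose"]
y=np.array([.543,-.84,0]);x=np.array([.84,.543,0])
# edge check: profiles across predicted centre
for ax,h in((y,14),(x,32)):
    for s in(-1,1):
        v=[]
        for t in np.arange(h-5,h+5.1,1):
            u=proj(c,np.array([502.2,99.7,28])+s*t*ax);v.append(int(cv2.getRectSubPix(c["frame"],(3,3),(float(u[0]),float(u[1]))).mean()))
        print(h,s,v)
E
```

```text
shift cm [ 0.41 -0.1   5.55] turn deg [-0.11  0.27 -0.24]
[280.53819074 242.06021102]
14 -1 [106, 106, 106, 106, 108, 118, 126, 127, 127, 127, 127]
14 1 [107, 107, 106, 106, 109, 120, 127, 128, 127, 127, 127]
32 -1 [104, 104, 105, 106, 112, 122, 126, 127, 127, 127, 127]
32 1 [179, 179, 180, 181, 177, 131, 61, 28, 43, 102, 104]
```

The close view puts the spacer's edges where predicted, at ±14 and ±32 mm, so I descend and grip.

Request:
{"name": "arm_command", "arguments": {
  "deltas": [0.4,-0.1,3,0,0,-0.2,6,0.4,-0.1,4.5,0,0,-0.2,6,0.4,-0.1,5.5,0,0,-0.2,6,0.4,-0.1,5.5,0,0,-0.2,6,0.4,-0.1,5.5,0,0,-0.2,6],
  "force": 60
}}

```text
clock: 2.75
ee_pos: [505.5, 101.0, 8.2]
tool_rot: [3.013, 0.89, 0.003]
ft_force: [0.6, -0.4, 0.3]
opening: 59.9
gripper_force: 0.0
```

Request:
{"name": "arm_command", "arguments": {
  "deltas": [0,0,0,0,0,0,2,0,0,0,0,0,0,2,0,0,0,0,0,0,2,0,0,0,0,0,0,2,0,0,0,0,0,0,2],
  "force": 60
}}

```text
clock: 3.25
ee_pos: [505.2, 101.2, 7.8]
tool_rot: [3.013, 0.89, 0.002]
ft_force: [-0.2, -1.0, 7.2]
opening: 26.9
gripper_force: 59.6
```

```bash
python3 - <<'E'
from h import *
s=r.state();print({k:np.round(s[k],3) for k in("ee_pos","tool_rot","opening","gripper_force","ft_force","joint_pos","clock")})
E
```

```text
{'ee_pos': array([505.237, 101.193,   7.801]), 'tool_rot': array([3.013e+00, 8.900e-01, 2.000e-03]), 'opening': np.float64(26.854), 'gripper_force': np.float64(59.558), 'ft_force': array([-0.197, -1.028,  7.161]), 'joint_pos': array([ 0.198,  0.399, -0.408,  0.762,  0.   ,  2.764]), 'clock': np.float64(3.25)}
```

Request:
{"name": "arm_command", "arguments": {
  "deltas": [0,0,-3,0,0,0,2,0,0,-6,0,0,0,2,0,0,-9,0,0,0,2,0,0,-11,0,0,0,2,0,0,-11,0,0,0,2]
}}

```text
clock: 3.75
ee_pos: [506.3, 101.4, 119.8]
tool_rot: [3.012, 0.89, 0.008]
ft_force: [-0.4, 0.5, -1.0]
opening: 27.0
gripper_force: 59.4
```

```bash
python3 - <<'E'
from h import *
delta((555,-10,115),down(16.7));s=r.state();print(s["opening"],s["gripper_force"])
E
```

```text
shift cm [-1.98 12.    0.49] turn deg [ 0.07 -0.29 16.23]
26.986271879907402 59.398961663246155
```

Request:
{"name": "arm_command", "arguments": {
  "deltas": [-0.5,4,0,0,0,5,2,-1,8,0.2,0,0,11,2,-2,12,0.4,0,0,16.2,2,-2,12,0.4,0,0,16.2,2,-2,12,0.4,0,0,16.2,2]
}}

```text
clock: 4.25
ee_pos: [552.5, -11.3, 111.7]
tool_rot: [-3.108, -0.455, 0.003]
ft_force: [0.2, 0.7, -1.4]
opening: 26.5
gripper_force: 59.6
```

```bash
python3 - <<'E'
from h import *
import pickle
c=cap("wrist","w3");pickle.dump(c,open("w3.pkl","wb"));s=r.state();print(s["ee_pos"],s["tool_rot"])
E
```

```text
[552.34356076 -10.49708711 111.90095773] [-3.10747922e+00 -4.56965589e-01  2.51695086e-03]
```

View pics/w3.png

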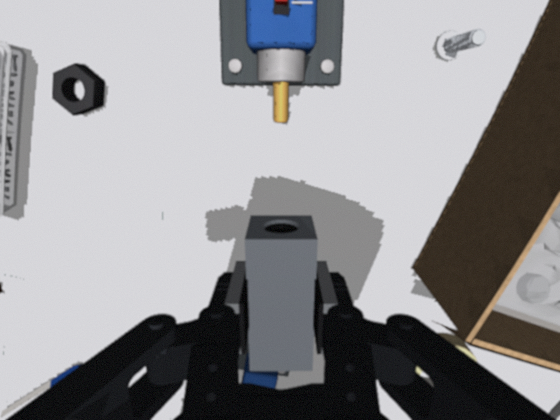

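The wrist view shows the spacer in the fingers, with the far end's top edge at row 216 and the bore mouth at (281,228). The probe lies straight ahead, its tip at (280,122) and the collar front at (281,81).

```bash
cat > g.py <<'E'
from h import *
def gauge(c):
    hsv=cv2.cvtColor(c["frame"],cv2.COLOR_RGB2HSV)
    k=np.uint8(cv2.inRange(hsv,(12,110,70),(30,255,255))>0);k[200:]=0;k[:,:230]=0;k[:,330:]=0
    n,l,st,ce=cv2.connectedComponentsWithStats(k);i=1+np.argmax(st[1:,4])
    rows=range(st[i,1]+2,st[i,1]+st[i,3]-2)
    mid=np.array([(np.nonzero(l[v]==i)[0].mean(),v) for v in rows])
    w=np.mean([(l[v]==i).sum() for v in rows])
    p=np.polyfit(mid[:,1],mid[:,0],1);v0,v1=st[i,1],st[i,1]+st[i,3]-1
    A=onz(c,np.polyval(p,v0),v0-.5,70);B=onz(c,np.polyval(p,v1),v1+.5,70)
    print("brass rows",v0,v1,"width px",w,"coll",A.round(1),"tip",B.round(1),"len",np.linalg.norm(A-B).round(1),"yaw",np.degrees(np.arctan2(*(A-B)[1::-1])).round(2))
    return A,B
E
python3 - <<'E'
from g import *
import pickle
c=pickle.load(open("w3.pkl","rb"));A,B=gauge(c)
f=c["frame"].astype(int);hsv=cv2.cvtColor(c["frame"],cv2.COLOR_RGB2HSV)
# blue head edges z=85
bl=cv2.inRange(hsv,(105,150,60),(125,255,255))>0
for v in(10,20,30,40):
    x=np.nonzero(bl[v,200:360])[0]+200;a,b=onz(c,x.min()-.5,v,85),onz(c,x.max()+.5,v,85);print("head",v,x.min(),x.max(),((a+b)/2).round(1),np.linalg.norm(a-b).round(1))
# plate front edge: last dark row per column
print("plate",[(u,[int(f[v,u].sum()) for v in range(80,92)]) for u in(228,245,315,335)])
# spacer side edges
g=f.sum(2)
for v in(250,262):print(v,g[v,240:254].tolist(),g[v,308:322].tolist())
print([int(g[v,262:270].mean()) for v in range(208,244)])
Ti=np.linalg.inv(c["pose"])
E
```

```text
brass rows 82 121 width px 14.083333333333334 coll [636.1  14.1  70. ] tip [617.3   8.6  70. ] len 19.6 yaw 16.52
head 10 247 315 [664.5  22.4  85. ] 30.1
head 20 247 315 [660.6  21.2  85. ] 30.3
head 30 247 315 [656.6  20.   85. ] 30.5
head 40 247 314 [652.6  19.1  85. ] 30.3
plate [(228, [283, 272, 251, 203, 218, 383, 565, 640, 653, 647, 643, 645]), (245, [267, 261, 242, 187, 199, 331, 490, 567, 623, 647, 651, 647]), (315, [276, 273, 253, 191, 182, 364, 568, 649, 653, 652, 646, 643]), (335, [281, 280, 262, 226, 196, 338, 548, 640, 651, 652, 648, 646])]
250 [411, 417, 415, 412, 393, 364, 342, 347, 345, 337, 342, 340, 341, 340] [347, 343, 341, 343, 344, 348, 346, 342, 362, 381, 409, 417, 415, 416]
262 [171, 159, 171, 174, 204, 271, 323, 342, 344, 346, 347, 348, 346, 336] [344, 347, 343, 346, 349, 340, 347, 336, 295, 230, 174, 172, 177, 181]
[413, 415, 414, 417, 416, 415, 384, 302, 200, 160, 160, 163, 166, 182, 200, 210, 206, 178, 138, 97, 84, 81, 105, 131, 156, 163, 167, 162, 159, 164, 205, 274, 334, 347, 345, 344]
```

```bash
python3 - <<'E'
from h import *
import pickle
c=pickle.load(open("w3.pkl","rb"));s=r.state();t=s["ee_pos"];z=t[2]+6.2
x=np.array([np.cos(np.radians(16.6)),np.sin(np.radians(16.6)),0]);y=np.array([x[1],-x[0],0])
col=np.array([636.1,14.1,70])
for n,u,v,zz in(("L",245,239,z+14),("R",317,239,z+14),("Lb",248,215.4,z-14),("Rb",314.5,215.4,z-14),("mouth",281,228,z),("far",281,370,z+14)):
    p=onz(c,u,v,zz);print(n,p.round(1),"rel TCP x,y",((p-t)@x).round(1),((p-t)@y).round(1),"rel collar",((p-col)@x).round(1),((p-col)@y).round(1))
print("tcp rel collar",((t-col)@x).round(2),((t-col)@y).round(2))
rt=R.from_rotvec(s["tool_rot"]).as_matrix();print(rt.round(4))
E
```

```text
L [576.4  10.2 132.1] rel TCP x,y 28.9 -12.9 rel collar -58.3 -13.3
R [584.2 -15.8 132.1] rel TCP x,y 29.0 14.2 rel collar -58.3 13.8
Lb [575.6  11.4 104.1] rel TCP x,y 28.6 -14.4 rel collar -58.7 -14.7
Rb [584.3 -17.5 104.1] rel TCP x,y 28.6 15.8 rel collar -58.7 15.5
mouth [579.3  -3.1 118.1] rel TCP x,y 27.9 0.6 rel collar -59.4 0.3
far [520.2 -20.8 132.1] rel TCP x,y -33.7 0.7 rel collar -121.0 0.4
tcp rel collar -87.29 -0.36
[[ 9.577e-01  2.879e-01 -1.700e-03]
 [ 2.879e-01 -9.577e-01  5.000e-04]
 [-1.500e-03 -9.000e-04 -1.000e+00]]
```

Request:
{"name": "arm_command", "arguments": {
  "deltas": [0,0,2,0,0,0,2,0,0,4,0,0,0,2,1,0,4.8,0,0,0,2,2.5,0,4.8,0,0,0,2,2.5,0,4.8,0,0,0,2]
}}

```text
clock: 4.8
ee_pos: [578.9, -1.9, 64.7]
tool_rot: [-3.108, -0.46, -0.002]
ft_force: [0.7, -0.9, -0.6]
opening: 26.6
gripper_force: 59.6
```

```bash
cat >> g.py <<'E'
def report(off=np.array([-3.3,0,-6.2])):
    s=r.state();rot=R.from_rotvec(s["tool_rot"]);p=s["ee_pos"]+rot.apply(off)
    x=np.array([np.cos(np.radians(16.6)),np.sin(np.radians(16.6)),0]);y=np.array([x[1],-x[0],0]);col=np.array([636.1,14.1,70])
    d=p-col;print("spacer centre rel collar x,y(tool),z",(d@x).round(1),(d@y).round(1),d[2].round(1),"f",s["ft_force"].round(1),"grip",s["opening"].round(1),s["gripper_force"].round(0))
    print("axes",rot.as_matrix()[:,0].round(4),"yaw",np.degrees(np.arctan2(*rot.as_matrix()[1::-1,0])).round(2))
E
python3 - <<'E'
from g import *
report();c=cap("wrist","w4");s=cap("scene")
cv2.imwrite("pics/s4.png",cv2.resize(s["frame"][180:250,180:290,::-1],None,fx=3,fy=3,interpolation=cv2.INTER_CUBIC))
a=cv2.imread("pics/s4.png");o=np.zeros((420,560+a.shape[1]*0+240,3),np.uint8);o[:,:560]=c["frame"][:,:,::-1];b=cv2.resize(a,(240,153));o[:153,560:]=b;cv2.imwrite("pics/c4.png",o)
gauge(c)
E
```

```text
Traceback (most recent call last):
  File "g.py", line 16, in report
    d=p-col;print("spacer centre rel collar x,y(tool),z",(d@x).round(1),(d@y).round(1),d[2].round(1),"f",s["ft_force"].round(1),"grip",s["opening"].round(1),s["gripper_force"].round(0))
                                                                                                                                       ^^^^^^^^^^^^^^^^^^
AttributeError: 'float' object has no attribute 'round'
```

```bash
sed -i 's/s\["opening"\].round(1),s\["gripper_force"\].round(0)/round(s["opening"],1),round(s["gripper_force"])/' g.py
python3 - <<'E'
from g import *
report();c=cap("wrist");s=cap("scene")
b=cv2.resize(s["frame"][170:240,190:270,::-1],(240,210),interpolation=cv2.INTER_CUBIC);o=np.zeros((420,800,3),np.uint8);o[:,:560]=c["frame"][:,:,::-1];o[:210,560:]=b;cv2.imwrite("pics/c4.png",o)
gauge(c)
E
```

```text
spacer centre rel collar x,y(tool),z -62.7 -1.0 0.9 f [ 0.7 -0.9 -0.6] grip 26.6 60
axes [0.9571 0.2899 0.0014] yaw 16.85
brass rows 157 199 width px 17.46153846153846 coll [634.4  13.7  70. ] tip [617.4   8.7  70. ] len 17.6 yaw 16.2
```

View pics/c4.png

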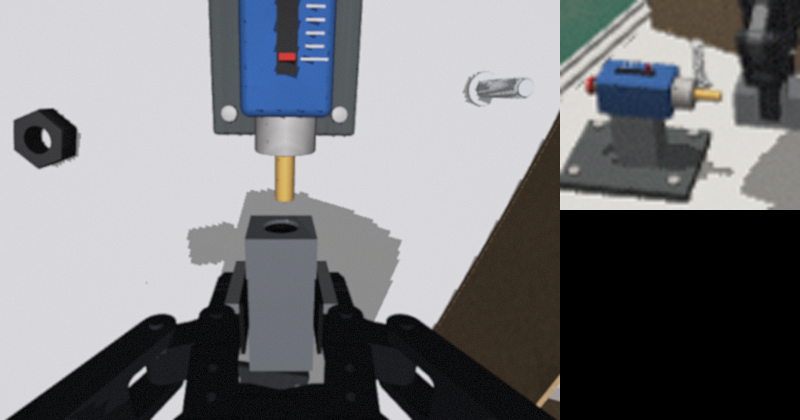

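The crop shows the probe at column 285, its tip at row 200. The spacer mouth is at (281,228), so the spacer is 1 to 2 mm too far left. The flag sits at its fully-out mark, (287,57). I correct sideways and down a little, then move closer.

Request:
{"name": "arm_command", "arguments": {
  "deltas": [0,0.14,0.08,0,0,0,2,0,0.14,0.08,0,0,0,2,0.5,0.14,0.08,0,0,0,2,0.5,0.14,0.08,0,0,0,2,0.5,0.14,0.08,0,0,0,2]
}}

```text
clock: 5.4
ee_pos: [582.3, -3.2, 64.0]
tool_rot: [-3.108, -0.457, -0.0]
ft_force: [0.4, -0.1, -0.9]
opening: 26.5
gripper_force: 59.6
```

```bash
python3 - <<'E'
from g import *
report();c=cap("wrist");A,B=gauge(c)
for n,p in(("coll",A),("tip",B)):
    print(n,proj(c,p).round(1),(np.linalg.inv(T(r.state()))@np.r_[p,1]).round(2))
g=c["frame"].astype(int).sum(2)
for v in(246,250,254):
    print(v,g[v,240:252].tolist(),g[v,310:322].tolist())
d=g[224:234,255:308].sum(0);print("mouth",d.tolist())
E
```

```text
spacer centre rel collar x,y(tool),z -59.8 1.3 0.2 f [ 0.4 -0.1 -0.9] grip 26.5 60
axes [9.577e-01 2.878e-01 2.000e-04] yaw 16.73
brass rows 165 199 width px 17.612903225806452 coll [634.2  13.6  70. ] tip [620.4   9.6  70. ] len 14.4 yaw 16.03
coll [278.5 164.5] [54.7  -1.15 -6.03  1.  ]
tip [278.1 199.5] [40.32 -1.32 -6.03  1.  ]
246 [422, 416, 426, 421, 400, 373, 351, 348, 354, 356, 357, 349] [351, 351, 348, 356, 351, 351, 367, 396, 416, 428, 426, 424]
250 [427, 427, 421, 419, 402, 372, 350, 342, 359, 344, 348, 347] [350, 351, 349, 349, 353, 356, 369, 396, 415, 425, 426, 431]
254 [419, 423, 428, 429, 408, 386, 352, 348, 350, 349, 353, 351] [355, 356, 357, 348, 355, 350, 368, 408, 427, 429, 426, 422]
mouth [1668, 1662, 1699, 1673, 1656, 1674, 1662, 1688, 1682, 1647, 1520, 1284, 1113, 1044, 964, 829, 740, 724, 634, 657, 583, 612, 571, 613, 514, 567, 516, 547, 499, 517, 581, 575, 623, 647, 681, 707, 848, 876, 1016, 1103, 1246, 1446, 1593, 1693, 1689, 1653, 1669, 1672, 1668, 1661, 1672, 1692, 1697]
```

Request:
{"name": "arm_command", "arguments": {
  "deltas": [0,-0.12,0.02,0,0,0,2,0,-0.12,0.02,0,0,0,2,0.3,-0.12,0.02,0,0,0,2,0.3,-0.12,0.02,0,0,0,2,0.3,-0.12,0.02,0,0,0,2]
}}

```text
clock: 5.95
ee_pos: [584.8, -1.2, 63.7]
tool_rot: [-3.108, -0.457, 0.0]
ft_force: [-0.1, -0.4, -0.8]
opening: 27.0
gripper_force: 59.6
```

```bash
sed -i 's/k\[200:\]=0/k[214:]=0/' g.py; python3 - <<'E'
from g import *
report();c=cap("wrist");A,B=gauge(c)
for n,p in(("coll",A),("tip",B)):
    print(n,proj(c,p).round(1),(np.linalg.inv(T(r.state()))@np.r_[p,1]).round(2))
E
```

```text
spacer centre rel collar x,y(tool),z -56.8 0.0 -0.1 f [-0.1 -0.4 -0.8] grip 27.0 60
axes [0.9577 0.2879 0.    ] yaw 16.73
brass rows 173 213 width px 17.64864864864865 coll [634.1  13.4  70. ] tip [617.6   8.8  70. ] len 17.1 yaw 15.71
coll [282.  172.5] [51.5   0.27 -6.3   1.  ]
tip [281.3 213.5] [34.36 -0.04 -6.3   1.  ]
```

Aligned: the probe is at column 281.3 and the spacer mouth at 281. I push on in slow steps.

Request:
{"name": "arm_command", "arguments": {
  "deltas": [0.3,0,0,0,0,0,2,0.6,0,0,0,0,0,2,0.9,0,0,0,0,0,2,1.2,0,0,0,0,0,2,1.2,0,0,0,0,0,2]
}}

```text
clock: 6.5
ee_pos: [596.4, 2.3, 63.6]
tool_rot: [-3.108, -0.457, 0.0]
ft_force: [-0.7, -1.5, -1.0]
opening: 27.0
gripper_force: 59.6
```

```bash
python3 - <<'E'
from g import *
report();c=cap("wrist","w5")
hsv=cv2.cvtColor(c["frame"],cv2.COLOR_RGB2HSV)
k=((hsv[:,:,0]<8)|(hsv[:,:,0]>172))&(hsv[:,:,1]>150)&(hsv[:,:,2]>80);k[:,:200]=0;k[:,360:]=0;k[200:]=0
ys,xs=np.nonzero(k);print("flag",len(xs),xs.mean(),ys.mean());p=onz(c,xs.mean(),ys.mean(),92);x=np.array([.9583,.2857,0]);print(((p-[636.1,14.1,70])@x))
E
```

```text
spacer centre rel collar x,y(tool),z -44.7 -0.0 -0.2 f [-0.7 -1.5 -1. ] grip 27.0 60
axes [ 9.576e-01  2.880e-01 -3.000e-04] yaw 16.74
flag 138 283.2536231884058 106.7463768115942
35.8228723534696
```

Request:
{"name": "arm_command", "arguments": {
  "deltas": [0.3,0,0,0,0,0,2,0.6,0,0,0,0,0,2,0.9,0,0,0,0,0,2,1.0,0,0,0,0,0,2,1.0,0,0,0,0,0,2]
}}

```text
clock: 7.05
ee_pos: [605.7, 5.1, 63.6]
tool_rot: [-3.108, -0.457, 0.001]
ft_force: [-2.7, -1.9, -0.2]
opening: 26.7
gripper_force: 59.6
```

```bash
cat >> g.py <<'E'
def flag(fn=None):
    c=cap("wrist",fn);hsv=cv2.cvtColor(c["frame"],cv2.COLOR_RGB2HSV)
    k=((hsv[:,:,0]<8)|(hsv[:,:,0]>172))&(hsv[:,:,1]>150)&(hsv[:,:,2]>80);k[:,:200]=0;k[:,360:]=0;k[200:]=0
    ys,xs=np.nonzero(k);p=onz(c,xs.mean(),ys.mean(),92);x=np.array([.9583,.2857,0]);print("flag",len(xs),xs.mean(),ys.mean(),(p-[636.1,14.1,70])@x)
E
python3 - <<'E'
from g import *
report();flag("w6")
E
```

```text
spacer centre rel collar x,y(tool),z -35.0 -0.1 -0.2 f [-2.7 -1.9 -0.2] grip 26.7 60
axes [ 9.577e-01  2.879e-01 -5.000e-04] yaw 16.73
flag 129 282.85271317829455 106.57364341085271 45.584993300515315
```

The flag moved in 9.8 mm along with the spacer, so this is the shallow end. I creep on to the collar.

Request:
{"name": "arm_command", "arguments": {
  "deltas": [0.1,0,0,0,0,0,2,0.2,0,0,0,0,0,2,0.25,0,0,0,0,0,2,0.25,0,0,0,0,0,2,0.25,0,0,0,0,0,2]
}}

```text
clock: 7.6
ee_pos: [608.1, 5.8, 63.6]
tool_rot: [-3.108, -0.457, 0.001]
ft_force: [-4.3, -2.4, -1.8]
opening: 27.2
gripper_force: 59.6
```

```bash
python3 - <<'E'
from g import *
report();flag("w7")
E
```

```text
spacer centre rel collar x,y(tool),z -32.5 -0.1 -0.2 f [-4.3 -2.4 -1.8] grip 27.2 60
axes [ 9.577e-01  2.878e-01 -3.000e-04] yaw 16.73
flag 134 283.25373134328356 106.90298507462687 47.91783128505641
```

Request:
{"name": "arm_command", "arguments": {
  "deltas": [0.03,0,0,0,0,0,2,0.06,0,0,0,0,0,2,0.1,0,0,0,0,0,2,0.1,0,0,0,0,0,2,0.1,0,0,0,0,0,2]
}}

```text
clock: 8.15
ee_pos: [609.0, 6.1, 63.7]
tool_rot: [-3.108, -0.457, 0.001]
ft_force: [-3.8, -3.8, -2.5]
opening: 26.6
gripper_force: 59.5
```

```bash
python3 - <<'E'
from g import *
report();flag("w8")
E
```

```text
spacer centre rel collar x,y(tool),z -31.6 -0.1 -0.1 f [-3.8 -3.8 -2.5] grip 26.6 59
axes [ 9.577e-01  2.878e-01 -3.000e-04] yaw 16.73
flag 138 282.9492753623188 106.96376811594203 48.89530798304986
```

Request:
{"name": "arm_command", "arguments": {
  "deltas": [0.04,0,0,0,0,0,2,0.08,0,0,0,0,0,2,0.12,0,0,0,0,0,2,0.12,0,0,0,0,0,2,0.12,0,0,0,0,0,2]
}}

```text
clock: 8.7
ee_pos: [609.0, 6.1, 63.6]
tool_rot: [3.108, 0.456, -0.004]
ft_force: [-8.1, -4.6, 1.2]
opening: 27.0
gripper_force: 59.9
```

```bash
python3 - <<'E'
from g import *
report();flag("w9");c=cap("wrist");s=cap("scene")
b=cv2.resize(s["frame"][170:240,190:270,::-1],(240,210),interpolation=cv2.INTER_CUBIC);o=np.zeros((420,800,3),np.uint8);o[:,:560]=c["frame"][:,:,::-1];o[:210,560:]=b;cv2.imwrite("pics/c9.png",o)
E
```

```text
spacer centre rel collar x,y(tool),z -31.5 -0.1 -0.2 f [-8.1 -4.6  1.2] grip 27.0 60
axes [ 0.9578  0.2875 -0.0023] yaw 16.71
flag 130 282.76153846153846 107.20769230769231 48.879135719189314
```

View pics/c9.png

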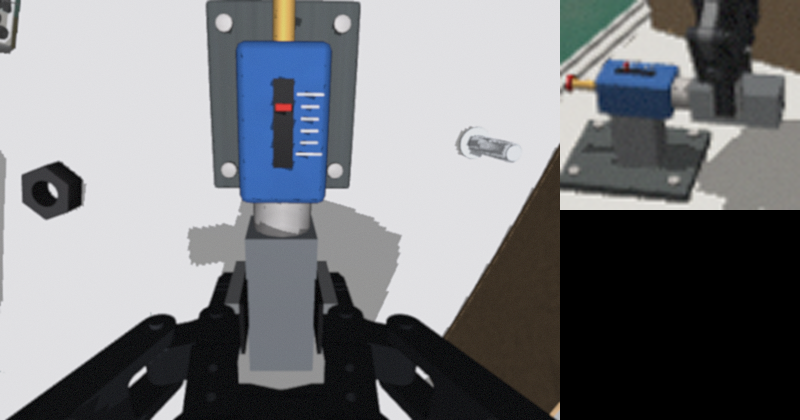

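The spacer rests on the collar: the tool stopped and the force rose to about 9 N. The flag at row 107 is near the 16 mm mark and the button stands out at the tail, so the inserted (+tool x) end is the shallow one. I back off straight, lift, turn half round and pitch the tool forward, so the −x end faces up.

Request:
{"name": "arm_command", "arguments": {
  "deltas": [-1,0,0,0,0,0,2,-2.5,0,0,0,0,0,2,-4.5,0,0,0,0,0,2,-6.5,0,0,0,0,0,2,-7,0,-0.5,0,0,0,2]
}}

```text
clock: 9.35
ee_pos: [541.9, -13.7, 69.0]
tool_rot: [-3.107, -0.457, -0.001]
ft_force: [0.5, -0.1, -0.9]
opening: 26.6
gripper_force: 59.6
```

Request:
{"name": "arm_command", "arguments": {
  "deltas": [0,0,-4,0,0,0,2,0,0,-8,0,0,-5,2,0,0,-12,0,0,-12,2,0,0,-16,0,0,-20,2,0,0,-18,0,0,-28,2]
}}

```text
clock: 9.85
ee_pos: [545.5, -13.3, 253.5]
tool_rot: [2.899, 1.203, 0.011]
ft_force: [1.7, 0.0, -1.4]
opening: 26.7
gripper_force: 59.7
```

Request:
{"name": "arm_command", "arguments": {
  "deltas": [0,0,0,0,0,-8,2,0,0,0,0,0,-16,2,0,0,0,0,0,-24,2,0,0,0,0,0,-32,2,0,0,0,0,0,-40,2]
}}

```text
clock: 10.35
ee_pos: [544.5, -13.3, 249.8]
tool_rot: [2.314, 2.123, 0.004]
ft_force: [-0.1, -0.5, -0.4]
opening: 26.7
gripper_force: 59.7
```

```bash
python3 - <<'E'
from g import *
report();print(r.state()["ee_pos"],r.state()["joint_pos"].round(2))
E
```

```text
spacer centre rel collar x,y(tool),z -96.8 3.1 186.0 f [-0.1 -0.5 -0.4] grip 26.7 60
axes [0.0858 0.9963 0.001 ] yaw 85.08
[544.52500472 -13.27011233 249.80519749] [-0.02  0.26  0.07  1.37  0.    1.63]
```

Request:
{"name": "arm_command", "arguments": {
  "deltas": [0,0,0,0,0,-8,2,0,0,0,0,0,-16,2,0,0,0,0,0,-24,2,0,0,0,0,0,-32,2,0,0,0,0,0,-40,2]
}}

```text
clock: 10.85
ee_pos: [544.5, -13.3, 249.8]
tool_rot: [1.448, 2.786, 0.003]
ft_force: [0.0, 0.0, -0.9]
opening: 26.8
gripper_force: 59.7
```

Request:
{"name": "arm_command", "arguments": {
  "deltas": [0,0,0,0,0,-8,2,0,0,0,0,0,-16,2,0,0,0,0,0,-24,2,0,0,0,0,0,-32,2,0,0,0,0,0,-40,2]
}}

```text
clock: 11.35
ee_pos: [544.5, -13.3, 249.7]
tool_rot: [0.408, 3.112, 0.002]
ft_force: [-0.3, -0.2, -2.0]
opening: 26.9
gripper_force: 59.7
```

Request:
{"name": "arm_command", "arguments": {
  "deltas": [0,0,0,0,0,-7,2,0,0,0,0,0,-13.5,2,0,0,0,0,0,-13.5,2,0,0,0,0,0,-13.5,2,0,0,0,0,0,-13.5,2]
}}

```text
clock: 11.85
ee_pos: [543.6, -13.6, 249.1]
tool_rot: [0.052, 3.14, 0.0]
ft_force: [-0.5, 0.3, -0.3]
opening: 27.0
gripper_force: 59.6
```

```bash
python3 - <<'E'
from g import *
report();print(r.state()["ee_pos"],r.state()["joint_pos"].round(2))
tgt=R.from_matrix(np.array([[0,0,-1],[0,1,0],[1,0,0]]).T)
delta((520,-13,280),tgt)
E
```

```text
spacer centre rel collar x,y(tool),z -93.4 1.2 185.3 f [-0.5  0.3 -0.3] grip 27.0 60
axes [-9.994e-01  3.330e-02 -9.000e-04] yaw 178.09
[543.64793873 -13.56991723 249.06818396] [-0.03  0.27  0.07  1.37  0.    0.01]
shift cm [ 2.36 -0.02 -3.1 ] turn deg [ -1.49 -89.94  -1.51]
```

Request:
{"name": "arm_command", "arguments": {
  "deltas": [-0.5,0,-1,0,-8,0,2,-1,0,-1.5,0,-16,0,2,-1.5,0,-2,0,-24,0,2,-2,0,-2.5,0,-32,0,2,-2.5,0,-3,0,-40,0,2]
}}

```text
clock: 12.35
ee_pos: [568.3, -14.4, 280.5]
tool_rot: [0.04, 2.435, -0.013]
ft_force: [1.1, 0.6, -1.7]
opening: 26.7
gripper_force: 59.7
```

```bash
python3 - <<'E'
from g import *
s=r.state();print(s["ee_pos"],s["joint_pos"].round(2),s["gripper_force"])
tgt=R.from_matrix(np.array([[0,0,-1],[0,1,0],[1,0,0]]).T)
delta((590,-13,290),tgt)
E
```

```text
[568.26106751 -14.37954849 280.50773568] [-0.02 -0.16 -0.59  0.44 -0.01  0.01] 59.656723737716675
shift cm [-2.27  0.21  0.68] turn deg [ -1.69 -49.55  -0.88]
```

Request:
{"name": "arm_command", "arguments": {
  "deltas": [-0.8,0,0,-0.3,-8,0,2,-1.5,0,0.2,-0.6,-16,0,2,-2,0,0.4,-1,-24,0,2,-2.3,0,0.6,-1.3,-32,0,2,-2.3,0,0.7,-1.5,-40,0,2]
}}

```text
clock: 12.85
ee_pos: [596.1, -15.4, 292.7]
tool_rot: [0.024, 1.916, 0.004]
ft_force: [1.7, 0.1, -1.6]
opening: 26.7
gripper_force: 59.7
```

```bash
python3 - <<'E'
from g import *
s=r.state();print(s["ee_pos"],s["joint_pos"].round(2),s["gripper_force"])
tgt=R.from_matrix(np.array([[0,0,-1],[0,1,0],[1,0,0]]).T)
delta((590,-13,290),tgt)
E
```

```text
[596.08687946 -15.38300409 292.66448026] [-0.04 -0.1  -1.1  -0.66  0.03  0.  ] 59.70265209674835
shift cm [ 0.46  0.23 -0.48] turn deg [ -0.68 -19.81  -0.96]
```

Joint 3 is close to its limit, so I reach further out and up before finishing the turn.

Request:
{"name": "arm_command", "arguments": {
  "deltas": [-2,0,1.5,0,0,0,2,-4,0,3,0,0,0,2,-6,0,4,0,0,0,2,-7,0,5,0,0,0,2,-7,0,5,0,0,0,2]
}}

```text
clock: 13.35
ee_pos: [669.7, -17.1, 343.1]
tool_rot: [0.023, 1.917, 0.004]
ft_force: [0.0, -0.2, -1.1]
opening: 26.4
gripper_force: 59.7
```

```bash
python3 - <<'E'
from g import *
s=r.state();print(s["ee_pos"],s["joint_pos"].round(2),s["gripper_force"])
tgt=R.from_matrix(np.array([[0,0,-1],[0,1,0],[1,0,0]]).T)
delta(s["ee_pos"],tgt)
E
```

```text
[669.74011239 -17.05733424 343.07865634] [-0.04 -0.07 -0.89 -0.47  0.03  0.01] 59.72421437501907
shift cm [0. 0. 0.] turn deg [ -0.68 -19.84  -0.93]
```

Request:
{"name": "arm_command", "arguments": {
  "deltas": [-2,0,2,0,0,0,2,-4,0,4,0,-5,0,2,-5,0,4.6,0,-11,0,2,-5,0,4.6,-0.6,-18,0,2,-5,0,4.6,-0.6,-19,0,2]
}}

```text
clock: 13.85
ee_pos: [727.5, -18.2, 371.7]
tool_rot: [0.015, 1.586, 0.01]
ft_force: [1.5, -0.1, -2.9]
opening: 26.9
gripper_force: 59.7
```

Request:
{"name": "arm_command", "arguments": {
  "deltas": [0,0,0,0,0,0,2,0,0,0,0,0,0,2,0,0,0,0,0,0,2,0,0,0,0,0,0,2,0,0,0,0,0,0,2]
}}

```text
clock: 14.35
ee_pos: [728.5, -18.3, 374.0]
tool_rot: [0.014, 1.586, 0.008]
ft_force: [0.5, 0.5, -1.1]
opening: 26.8
gripper_force: 59.8
```

```bash
python3 - <<'E'
from g import *
report();s=r.state();print(s["ee_pos"],s["joint_pos"].round(2),s["joint_velocities"].round(3),s["gripper_force"])
c=cap("wrist");s=cap("scene");t=cap("top")
o=np.zeros((420,800,3),np.uint8);o[:315,:420]=cv2.resize(c["frame"][:,:,::-1],(420,315));o[:250,430:800]=cv2.resize(s["frame"][110:260,160:382,::-1],(370,250));o[250:420,430:686]=t["frame"][100:270,140:396,::-1];cv2.imwrite("pics/c10.png",o)
E
```

```text
spacer centre rel collar x,y(tool),z 73.4 55.7 307.4 f [ 0.5  0.5 -1.1] grip 26.8 60
axes [-0.0155  0.0143 -0.9998] yaw 137.25
[728.47600274 -18.27116793 374.0419918 ] [-0.04  0.24 -1.02 -1.25  0.04  0.01] [-0.     0.009 -0.007 -0.01  -0.001 -0.003] 59.76073354482651
```

View pics/c10.png

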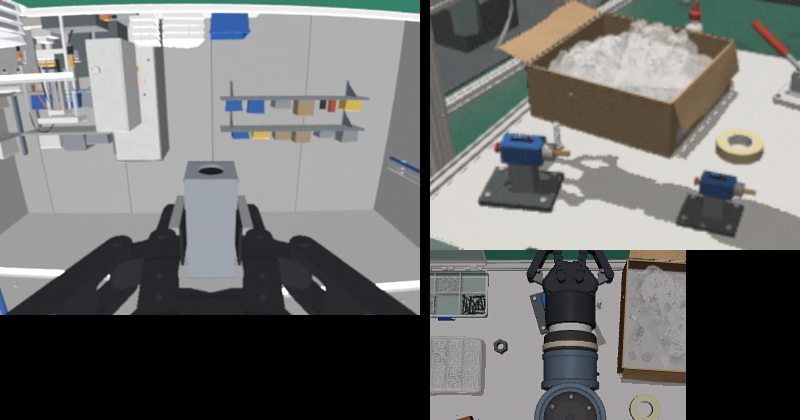

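The picture shows the spacer upright in the fingers, with the shallow mouth at (211,171) on the lower (tool +x) side. The gauge probe is back out, and the nut, bolt and tape are in place.

```bash
python3 -c "
from cell import r
print(r.finish_job())"
```

```text
the job is handed in; nothing more can be done
None
```

The gauge read about 16 mm with the spacer against the collar, so the inserted end was the shallow recess. I handed the job in at about 14.5 s with the spacer held still and upright, deep bore up, about 37 cm above the bench and clear of the gauge; the judge's result was not shown.

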